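Set the gap of a slide press with a gauge blade

TASK

Set the gap of the slide press with the thin gauge: lay its blade flat in the channel on the press's black stage and slide it fully home against the stop bar, then turn the knurled knob on the press's head clockwise until the blade just drags under the foot, lightly nipped but never jammed hard. Let go, leaving the gauge home in the gap with that light drag, and leave the other things on the bench where they are.

Things in the scene. Friction and masses are not known exactly. Their poses are not given: they have to be found in the camera images.
- press: Slide press, fixed to the bench. Cream base 28 mm high; on it a black stage plate, x -150 to +60 mm, y -50 to +50 mm, top 40 mm above the bench. A column at +y carries a head (x -27 to +27, y -27 to +93 mm, z 64 to 92 mm) that overhangs the stage and holds the screw. Origin on the bench straight below the screw's axis; z up; the gauge goes in along +x, from the -x side, handle last.
- stop (a point): Middle of the stop bar's near face, on the stage: press frame (30, 0, 40) mm. The blade's tip touches here when home. Axes as the press.
- channel (a point): Middle of the near end of the channel, on the stage: press frame (-45, 0, 40) mm, axes as the press. Two steel walls 5 mm high make the channel, 44 mm wide, x -45 to +30 mm; before it a flared mouth widens to about 64 mm at x -68 mm.
- knob: Round black knurled knob, 36 mm across, z 94 to 122 mm over the bench, on the head; it stays at this height. Origin on its axis at the head's top, z up. Clockwise from above lowers the foot 2 mm per rad, against 0.03 N m of friction; it stays put when let go. The knob carries a spindle and a round steel foot (34 mm across) that turn with it.
- knob_grip (a point): On the knob's axis, 110 mm above the bench: grip height, any yaw. Feel: how far the foot is screwed on varies and cannot be read, so only feel tells when it meets the blade. It is on a stiff spring: load grows about 24 N per rad after touching, and a tug along the blade drags with 1 to 1.4 N per N of load (loose: under 1.5 N). Just dragging is 2 to 12 N on the blade; over 25 N it jams.
- thin_gauge: The thin gauge, to be used: steel blade 3 mm thick, 40 mm wide, with a black handle block 50 x 20 x 18 mm (x, y, z); 150 mm long in all, about 100 g. Lies flat. Origin at the underside of the handle's middle; x along the blade away from the handle, z up. Handle from x -25 to +25 mm, blade on to +125 mm; undersides flush.
- blade_tip (a point): Middle of the lower edge of the thin blade's free end, 125 mm along x from the gauge's origin. Axes as the gauge.
- thick_gauge: A gauge of the same form but with a blade 12 mm thick; leave it alone. Origin and axes as those of the thin gauge. The two may have swapped places.
- objective: Steel microscope objective standing on the bench, 24 mm in diameter, 42 mm high; leave alone. Origin under its middle.
- petri_dish: Shallow glass dish, 90 mm across and 14 mm high; leave alone. Origin under its middle.
- beaker: Glass beaker, 68 mm across and 85 mm high; leave alone. Origin under its middle.
- stain_bottle: Small amber bottle with black cap, 44 mm across and 75 mm high; leave alone. Origin under its middle.
- forceps: Steel forceps lying flat, 110 mm long; leave alone. Origin in the middle.
- seat (a point): Point on the stage straight below the screw's axis: press frame (0, 0, 40) mm, axes as the press. With the gauge home its handle's middle lies on the bare stage 95 mm to -x of here. At the start the foot has 1.5 to 5.5 mm of air over the thin blade; turning the knob 0.75 to 2.75 rad brings it down onto the blade.
There are look-alikes about, which are no part of the job. Leave any blue or purple look-alike of the thin_gauge alone.

How it is judged:
On the way:
1. the thin gauge lies flat in the channel with its tip at the stop bar, while the foot does not press on it yet (horizontal distance between blade_tip and stop below 0.005 m and z of blade_tip in the frame of stop below 0.002 m and angle between the x axis of thin_gauge and the x axis of press, either way round below 0.09 rad and angle between thin_gauge's own z axis and vertical below 0.03 rad and contact force between knob and thin_gauge below 0.5 N), for 0.2 s.
At the end, for the whole second after the job is handed in: The thin gauge lies flat in the channel, at rest, its tip within 6 mm of the middle of the stop bar and its length within 0.09 rad of the channel's, and the foot presses on its blade with 2 to 12 N (horizontal distance between blade_tip and stop below 0.006 m and z of blade_tip in the frame of stop below 0.002 m and angle between the x axis of thin_gauge and the x axis of press, either way round below 0.09 rad and angle between thin_gauge's own z axis and vertical below 0.03 rad and contact force between knob and thin_gauge between 2 and 12 N and linear speed of thin_gauge below 0.01 m/s); the robot touches nothing.
It fails at once if the blade is jammed: foot on blade with more than 25 N (contact force between knob and thin_gauge above 25 N).
It fails at once if the thick gauge is moved by more than 30 mm (distance of thick_gauge from where it was at the start of the episode above 0.03 m).
It fails at once if another thing on the bench is moved by more than 30 mm (distance of any of objective, petri_dish, beaker, stain_bottle, forceps from where it was at the start of the episode above 0.03 m).
It also fails if it takes over 72 s, if anything falls off the work surface, if the arm or the gripper's body presses on something with over 40 N, if the wrist force passes 120 N, or if a joint passes its speed limit or range.

ROBOT

A 6-joint arm with a two-finger parallel gripper is mounted at the origin on the work surface. World frame = base frame: x ahead of the robot, y to its left, z up, the work surface at z = 0. Lengths are in m, angles in rad, forces in N, time in s.
With the tool pointing down it reaches from about 0.3 to 0.875 m from the base axis. Payload 4.2 kg.
Tool frame: the origin (TCP) lies at the very end of the fingers, on their centre line; the grasp point (between the pads) lies 19 mm behind it; z points along the fingers, y is the direction in which the jaws open and shut (so a half turn about z gives the same grasp; the last joint's range is limited). The gripper opens to 85 mm and grips with 20 to 120 N. Pads are 22 mm wide; open, the fingers measure 114 mm over their backs; the gripper's body (76 mm by 85 mm) begins 54 mm behind the grasp point. The pads swing forward as they close: fully open they stand 13 mm farther back than shut.
Start: joints at [1.117, 0.32, 1.565, -0, 1.257, -0.02], TCP at [0.242, 0.522, 0.231] pointing down, gripper open.
Joint ranges: [-3.11, 3.11], [-0.84, 2.01], [0.21, 2.61], [-1.34, 4.49], [0.05, 2.63], [-2.56, 2.56]. Speed limits (rad/s): [2.57, 2.57, 3.14, 3.14, 3.14, 3.14].

INTERFACE

Orientations are given as a unit quaternion [w, x, y, z].
In Python, from workcell import arm, ik, vision gives the robot as it stands. The module is installed in compiled form; this text tells all that it offers. Calls block until the motion is done:
- arm.move_ptp(position, orientation): joint-space move of the TCP to a pose.
- arm.move_straight(position, speed=0.15, frame=None, f_stop=None): straight line of the TCP; frame=None keeps the orientation; speed is the mean speed in m/s. With f_stop (N) it stops when the force on the tool has changed by that much, and returns True; else False.
- arm.goto_joints(angles): joint-space move.
- arm.gripper_to(opening, f_grip=None): opening from 0.0 (shut) to 1.0 (fully open); f_grip is the grip in N (None keeps the last); returns when the fingers have stopped.
- arm.dwell(seconds).
- ik(position, orientation): joint angles nearest the present ones, or None.
- arm.get_state(): the state.
- vision.capture(name): name is "side" or "top"; returns a dict with "image" (384x512x3 uint8, red, green, blue), "depth" (384x512 float32, m along the optical axis (not along the pixel's ray), 0 where there is no reading), "fx", "fy", "cx", "cy" (pixels), "eye" and "orientation" of the camera in the world. Camera axes: x right, y down, z forward; pixel columns grow to the right and rows downward; lengths in m; the calibration is good to about 2 mm. A picture is of the moment at which its call begins.
A pose or a line that the arm cannot do raises arm.IKError and nothing moves.
- arm.close_job(): hands the job in, once; it reports no verdict.
Trained networks look in a picture, given as the dict that the camera call returned (one of the last four; its "shot" number tells which), for a name from the list of things; names that differ only in an ending like _2 or _b are one class to them, and where a whole thing is asked for, a point or a joint stands for the part that bears it (a point fixed in the world has none). Each returns a list of dicts, best first, with "p" (0 to 1); they miss things now and then, are a little off and sometimes report something else, mostly with a low value. They report only what shows in the picture. A call takes as long as a camera call. They do not tell look-alikes from the thing itself.
- vision.boxes_of(name, picture): "box" ([centre column, centre row, width, height] in pixels, round what is visible of it).
- vision.trace(name, picture): "pixels" (384x512 bool, what is visible of it) and "box" ([centre column, centre row, width, height] in pixels, round what is visible of it).
- vision.tip_of(name, picture): "uv" ([column, row] in pixels: a listed point, or the origin of a listed thing).
The state is a dict: "t": time; "qpos": joint angles; "joint_velocities": joint speeds; "joint_efforts": joint torques, N m; "tool_pos": TCP position; "tcp_rot": TCP orientation; "wrist_force": force on the tool from outside, world axes, zero at the start; "wrist_torque": the same for the moment, N m; "grip_width": opening from 0.0 (shut) to 1.0 (fully open).
Only numpy, scipy, OpenCV 4.12 (cv2) and the standard library are available. Lean on these libraries where they do the work, as an engineer would, in place of code of your own. Each camera call takes 0.05 s, during which the arm holds its last target.

## Working session

There is one attempt and no reset: what is moved stays moved. The work goes in short steps, each a Python script; the robot and the scene stay as the last script left them, time stands still between calls to the robot, and variables do not carry over. Pictures are saved under pics/ and viewed, and the job is handed in when it is done.

```bash
mkdir -p pics; cat > h.py <<'E'
import numpy as np, cv2
from workcell import arm, ik, vision
from scipy.spatial.transform import Rotation as R
def RM(q): return R.from_quat([q[1],q[2],q[3],q[0]]).as_matrix()
def pts(c):
    d=c["depth"]; v,u=np.mgrid[0:384,0:512]
    P=np.stack([(u-c["cx"])/c["fx"]*d,(v-c["cy"])/c["fy"]*d,d],-1)
    return P@RM(c["orientation"]).T+np.array(c["eye"])
def plane(c,uv,z):
    r=RM(c["orientation"])@np.array([(uv[0]-c["cx"])/c["fx"],(uv[1]-c["cy"])/c["fy"],1]); e=np.array(c["eye"])
    return e+r*(z-e[2])/r[2]
def proj(c,p):
    q=RM(c["orientation"]).T@(np.array(p)-np.array(c["eye"])); return np.array([c["fx"]*q[0]/q[2]+c["cx"],c["fy"]*q[1]/q[2]+c["cy"]])
def down(yaw): # tool z down, tool x at yaw
    q=(R.from_euler('z',yaw)*R.from_euler('x',np.pi)).as_quat(); return [q[3],q[0],q[1],q[2]]
def save(n,im): cv2.imwrite('pics/'+n+'.png',cv2.cvtColor(np.ascontiguousarray(im),cv2.COLOR_RGB2BGR))
E
python3 - <<'E'
from h import *
import pickle
for n in("top","side"):
    c=vision.capture(n); save(n+"0",c["image"]); pickle.dump(c,open(n+"0.pkl","wb"))
    print(n,c["fx"],c["cx"],c["cy"],c["eye"],c["orientation"])
    for k in("thin_gauge","thick_gauge","press","knob","stop","channel","blade_tip","seat","knob_grip"):
        print(k,[(np.round(r["uv"]).tolist(),round(r["p"],2)) for r in vision.tip_of(k,c)][:4])
s=arm.get_state(); print(s["t"],s["tool_pos"],s["tcp_rot"],s["wrist_force"])
E
```

```text
top 460.1721913874056 249.27130447155216 190.08587133769305 [ 0.1248725  -0.13161886  1.80632191] [-0.06880386  0.70859671 -0.69867814  0.07075014]
thin_gauge [([390.0, 236.0], 0.88), ([336.0, 215.0], 0.71), ([252.0, 248.0], 0.69), ([264.0, 204.0], 0.54)]
thick_gauge [([293.0, 195.0], 0.63), ([240.0, 150.0], 0.32)]
press [([209.0, 160.0], 0.72)]
knob [([140.0, 230.0], 0.6), ([209.0, 153.0], 0.42), ([252.0, 173.0], 0.4)]
stop [([209.0, 153.0], 0.64)]
channel [([204.0, 169.0], 0.71)]
blade_tip [([250.0, 174.0], 0.85), ([282.0, 234.0], 0.81), ([368.0, 214.0], 0.77), ([316.0, 190.0], 0.76)]
seat [([207.0, 158.0], 0.97)]
knob_grip [([208.0, 158.0], 0.51)]
side 437.90696506583623 253.12797235643777 190.19241845762903 [0.26789064 0.94817199 1.07446703] [ 0.03668617 -0.08918648  0.90807739 -0.40754798]
thin_gauge [([315.0, 216.0], 0.74), ([290.0, 154.0], 0.62), ([264.0, 201.0], 0.56), ([312.0, 126.0], 0.5)]
thick_gauge [([264.0, 182.0], 0.8)]
press [([203.0, 240.0], 0.95), ([263.0, 201.0], 0.58)]
knob [([264.0, 180.0], 0.63), ([201.0, 216.0], 0.55)]
stop [([190.0, 229.0], 0.68)]
channel [([219.0, 233.0], 0.82), ([209.0, 172.0], 0.18)]
blade_tip [([232.0, 201.0], 0.86), ([261.0, 164.0], 0.76), ([303.0, 192.0], 0.64), ([294.0, 137.0], 0.53)]
seat [([205.0, 234.0], 0.62)]
knob_grip [([200.0, 215.0], 0.73)]
1.0 [0.24170568 0.52174703 0.23136022] [1.64388442e-05 2.15220987e-01 9.76565371e-01 5.45249990e-05] [-0.12729206 -0.55716126 -0.33338699]
```

```bash
python3 - <<'E'
import pickle,cv2
from h import save
for n in("top","side"):
    c=pickle.load(open(n+"0.pkl","rb")); im=c["image"]
    x0,y0,w,h=(100,90,330,230) if n=="top" else (120,80,300,220)
    save(n+"0z",cv2.resize(im[y0:y0+h,x0:x0+w],(800,int(800*h/w)),interpolation=cv2.INTER_CUBIC))
E
```

```text
(no output)
```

View pics/top0z.png

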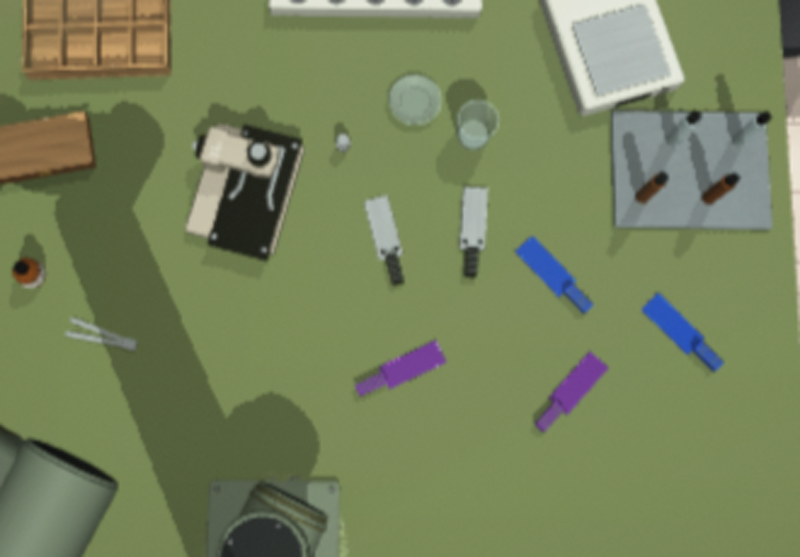

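View pics/side0z.png

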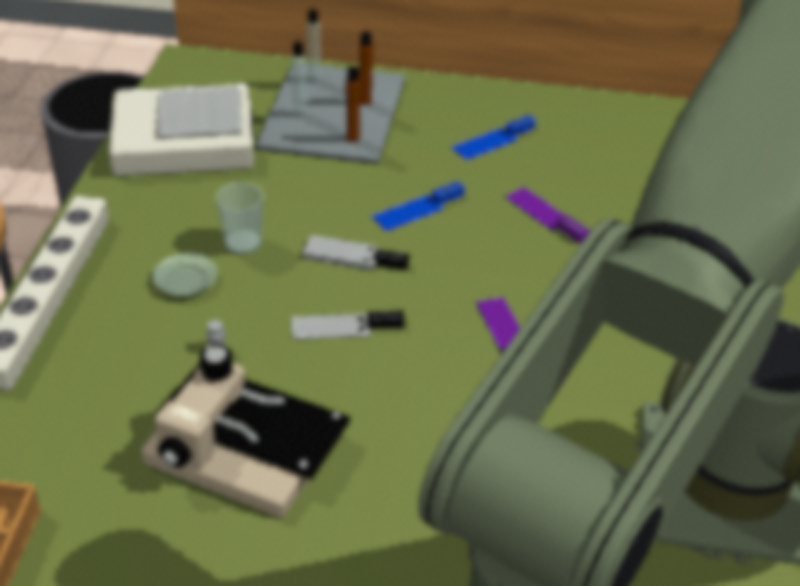

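View pics/top0.png

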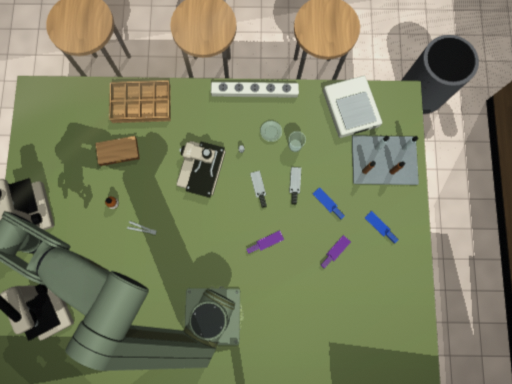

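The two steel gauges, at top-view pixels (259,188) and (295,185), are the candidates. The blue and purple ones are look-alikes. I'll measure blade thickness from depth and fit poses.

```bash
python3 - <<'E'
import pickle
from h import *
for n in("top","side"):
    c=pickle.load(open(n+"0.pkl","rb")); P=pts(c); im=c["image"].astype(int)
    hsv=cv2.cvtColor(c["image"],cv2.COLOR_RGB2HSV)
    bench=(P[...,2]<.004)&(P[...,2]>-.006)
    grey=(hsv[...,1]<50)&(hsv[...,2]>120)
    m=(grey&(np.abs(P[...,2])<.04)&(P[...,0]>.2)&(P[...,0]<.75)).astype(np.uint8)
    k,l,s,ce=cv2.connectedComponentsWithStats(m)
    for i in range(1,k):
        if s[i,4]>60 and s[i,4]<1200:
            q=P[l==i]; print(n,np.round(ce[i]),s[i,4],"world",np.round(q.mean(0),3),"zmed",np.round(np.percentile(q[:,2],[10,50,90]),4))
    g=(hsv[...,0]>30)&(hsv[...,0]<50)&(hsv[...,1]>80)
    for (u,v) in([(259,188),(295,185)] if n=="top" else [(242,202),(252,172)]):
        w=np.zeros_like(g); w[v-30:v+30,u-30:u+30]=1
        print("local bench z",np.median(P[g&w][:,2]),P[g&w][:,2].std())
    if n=="top":
        x0,y0,w,h=240,160,70,50
    else: x0,y0,w,h=220,155,70,60
    save(n+"gz",cv2.resize(c["image"][y0:y0+h,x0:x0+w],(700,int(700*h/w)),interpolation=cv2.INTER_CUBIC))
E
```

```text
top [271. 133.] 234 world [ 0.725 -0.218  0.007] zmed [-0.0011  0.0064  0.0144]
top [295. 142.] 91 world [ 0.689 -0.319  0.009] zmed [-0.002   0.0047  0.0296]
top [218. 173.] 64 world [ 0.55  -0.008  0.027] zmed [0.0222 0.0273 0.0344]
top [185. 173.] 280 world [0.546 0.123 0.027] zmed [0.0209 0.0274 0.0334]
top [295. 179.] 263 world [ 0.531 -0.316  0.011] zmed [0.0048 0.0113 0.018 ]
top [257. 183.] 245 world [ 0.517 -0.166  0.003] zmed [-0.0031  0.0028  0.0088]
top [ 43. 212.] 162 world [0.382 0.664 0.036] zmed [0.0317 0.037  0.0394]
local bench z -0.00014623451102391272 0.12282954015411084
local bench z -0.0001220633698706397 0.11797429731070558
side [245. 122.] 799 world [ 0.611 -0.666  0.011] zmed [0.0064 0.0103 0.0143]
side [209. 139.] 69 world [ 0.73  -0.488  0.025] zmed [0.0108 0.0247 0.036 ]
side [211. 170.] 83 world [ 0.667 -0.292  0.023] zmed [0.0093 0.0229 0.0368]
side [247. 173.] 191 world [ 0.532 -0.317  0.009] zmed [0.0055 0.0098 0.0133]
side [191. 183.] 165 world [ 0.727 -0.225  0.005] zmed [0.0005 0.0042 0.0099]
side [242. 202.] 226 world [ 0.518 -0.165  0.001] zmed [-0.0021  0.0017  0.0043]
side [274. 331.] 68 world [0.326 0.316 0.002] zmed [-0.001   0.0021  0.0055]
local bench z -0.0014327806861986758 0.06670012279958429
local bench z -0.0016379155638039933 0.04935622476182228
```

View pics/topgz.png

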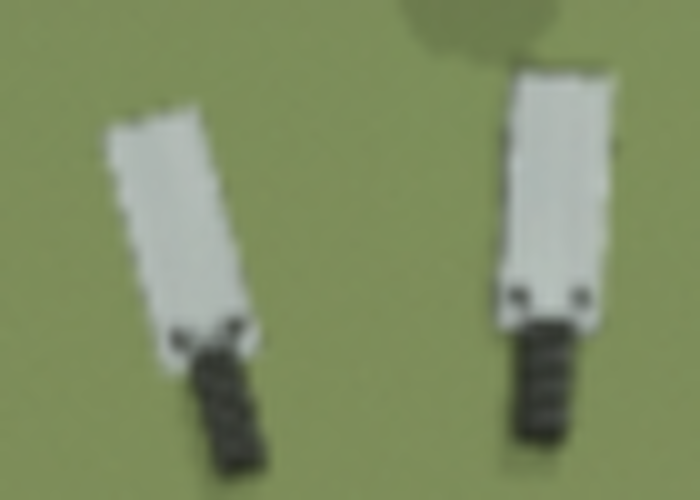

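View pics/sidegz.png

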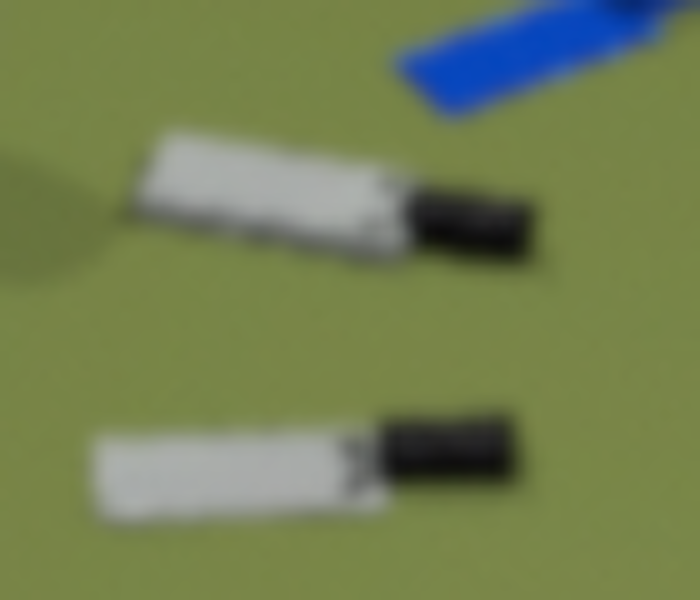

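The left one, at top (259,188) and side (242,202), has its blade top at about 3 mm in both views. The right one is at about 11 mm. The left is therefore the thin gauge. Next I'll get precise poses for the gauge and the press.

```bash
python3 - <<'E'
import pickle
from h import *
from scipy.optimize import minimize
C={n:pickle.load(open(n+"0.pkl","rb")) for n in("top","side")}
def polymask(c,p3,S=4):
    q=np.array([proj(c,p) for p in p3]); m=np.zeros((384*S,512*S),np.uint8)
    h=cv2.convexHull(((q+.5)*S*16).astype(np.int32)); cv2.fillConvexPoly(m,h,255,shift=4)
    return cv2.resize(m,(512,384),interpolation=cv2.INTER_AREA)/255.
def box(x0,x1,y0,y1,z0,z1): return np.array([[x,y,z] for x in(x0,x1) for y in(y0,y1) for z in(z0,z1)])
def tf(p,x,y,a): 
    c,s=np.cos(a),np.sin(a); return np.c_[p[:,0]*c-p[:,1]*s+x,p[:,0]*s+p[:,1]*c+y,p[:,2]]
bl=box(.025,.125,-.02,.02,0,.003); hd=box(-.025,.025,-.01,.01,0,.018)
ob={}
for n,c in C.items():
    hsv=cv2.cvtColor(c["image"],cv2.COLOR_RGB2HSV); P=pts(c)
    notg=~((hsv[...,0]>28)&(hsv[...,0]<50)&(hsv[...,1]>60)); 
    xy=P[...,:2]; w=(np.hypot(xy[...,0]-.49,xy[...,1]+.16)<.11)&(xy[...,1]<-.08)
    blk=(hsv[...,2]<70)
    ob[n]=(notg|blk)&w
    w2=(P[...,2]>.03)&(P[...,2]<.05)&(hsv[...,2]<60)&(np.abs(P[...,0]-.53)<.16)&(np.abs(P[...,1]-.05)<.13)
    ob[n+"s"]=w2
    vis=c["image"].copy(); vis[ob[n]]=[255,0,0]; vis[w2]=[0,255,255]; 
    x0,y0=(165,120) if n=="top" else (150,150); save("m"+n,cv2.resize(vis[y0:y0+110,x0:x0+140],(700,550),interpolation=cv2.INTER_NEAREST))
def cost(v,names):
    e=0
    for n in names:
        m=np.maximum(polymask(C[n],tf(bl,*v)),polymask(C[n],tf(hd,*v))); e+=((m-ob[n])**2).sum()
    return e
for names in(["top"],["side"],["top","side"]):
    v0=np.array([.44,-.185,.2]); r=minimize(cost,v0,args=(names,),method="Nelder-Mead",options=dict(initial_simplex=v0+np.array([[0,0,0],[.02,0,0],[0,.02,0],[0,0,.15]]),xatol=1e-4,fatol=.05))
    print("gauge",names,np.round(r.x,4),round(r.fun,1),[ob[n].sum() for n in names])
# stage
for n in("top","side"):
    c=C[n]; v,u=np.nonzero(ob[n+"s"]); q=np.array([plane(c,(a,b),.04)[:2] for a,b in zip(u,v)])
    print(n,cv2.minAreaRect(q.astype(np.float32)),len(q))
    for k in("seat","stop","channel"):
        for t in vision.tip_of(k,vision.capture(n))[:1]: print(k,t["p"],np.round(plane(c,t["uv"],.04),4))
    t=vision.tip_of("knob_grip",vision.capture(n))[0]; print("kg",np.round(plane(c,t["uv"],.11),4),t["p"])
E
```

```text
gauge ['top'] [ 0.4441 -0.1848  0.2543] 27.3 [np.int64(329)]
gauge ['side'] [ 0.4448 -0.1835  0.2405] 29.6 [np.int64(337)]
gauge ['top', 'side'] [ 0.445  -0.1837  0.2431] 60.2 [np.int64(329), np.int64(337)]
top ((0.5626894235610962, 0.04265214502811432), (0.09615372121334076, 0.20755140483379364), 75.6177978515625) 817
seat 0.85 [0.602  0.0361 0.04  ]
stop 0.55 [0.6404 0.0274 0.04  ]
channel 0.98 [0.5557 0.0465 0.04  ]
kg [0.5984 0.033  0.11  ] 0.51
side ((0.5394597053527832, 0.08024859428405762), (0.15099918842315674, 0.14990919828414917), 75.32036590576172) 928
seat 0.71 [0.6007 0.0542 0.04  ]
stop 0.72 [0.6442 0.0266 0.04  ]
channel 0.57 [0.5543 0.0388 0.04  ]
kg [0.5356 0.1037 0.11  ] 0.57
```

View pics/mtop.png

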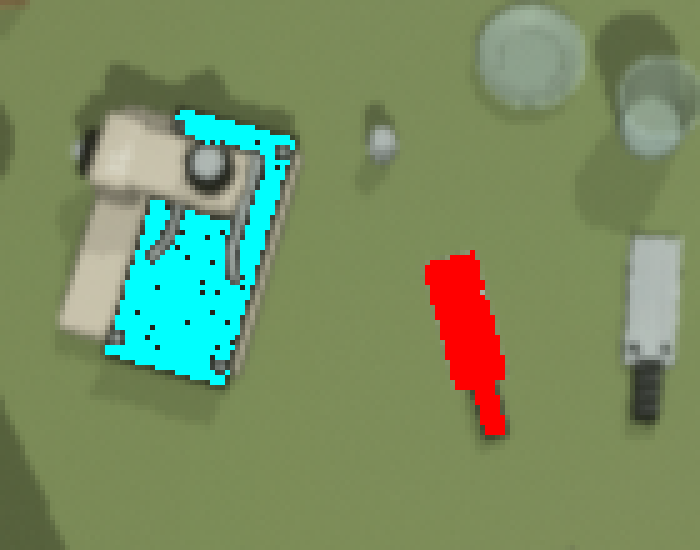

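View pics/mside.png

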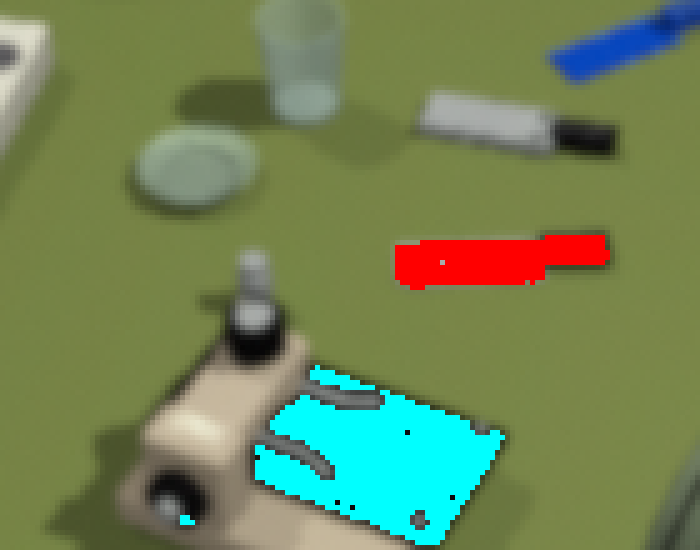

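```bash
python3 - <<'E'
import pickle
from h import *
C={n:pickle.load(open(n+"0.pkl","rb")) for n in("top","side")}
yaw=np.deg2rad(75.618-90); e=np.array([np.cos(yaw),np.sin(yaw)]); ny=np.array([-e[1],e[0]])
o=np.array([.56269,.04265])+.045*e; print("origin",o,yaw)
for n in C:
    c=C[n]; vis=cv2.resize(c["image"],None,fx=5,fy=5,interpolation=cv2.INTER_CUBIC)
    def W(x,y,z): return np.r_[o+x*e+y*ny,z]
    def dr(L,col): 
        q=np.array([(proj(c,W(*p))+.5)*5 for p in L]).astype(np.int32); cv2.polylines(vis,[q],True,col,1)
    dr([(-.15,-.05,.04),(.06,-.05,.04),(.06,.05,.04),(-.15,.05,.04)],(255,0,0))
    dr([(-.027,-.027,.092),(.027,-.027,.092),(.027,.093,.092),(-.027,.093,.092)],(0,0,255))
    for z in(.122,.094): dr([(.018*np.cos(t),.018*np.sin(t),z) for t in np.linspace(0,6.28,40)],(255,255,0))
    dr([(-.045,-.022,.045),(.03,-.022,.045),(.03,.022,.045),(-.045,.022,.045)],(0,255,0))
    x0,y0=(170,135) if n=="top" else (165,190); save("fit"+n,vis[y0*5:y0*5+400,x0*5:x0*5+500])
q0=np.array(arm.get_state()["qpos"])
for nm,p,y in(("g",[.445,-.1837,.003],.243),("g2",[.445,-.1837,.003],.243+np.pi),("p",np.r_[o-.2*e,.045],yaw),("p2",np.r_[o-.2*e,.045],yaw+np.pi),("k",[*o,.098],yaw),("k2",[*o,.098],1.62+2.2)):
    print(nm,ik(p,down(y)))
print(arm.get_state()["t"])
E
```

```text
origin [0.60627976 0.03147265] -0.2510132530218246
g [-4.15389264e-01  4.48617023e-01  2.06495891e+00 -4.44089210e-16
  6.28016722e-01  9.12407063e-01]
g2 [-0.41538926  0.44861702  2.06495891  0.          0.62801672 -2.22918559]
p [ 1.66869515e-01  3.07368999e-01  2.15823571e+00 -4.44089210e-16
  6.75987947e-01  1.98867910e+00]
p2 [ 0.16686952  0.307369    2.15823571  0.          0.67598795 -1.15291356]
k [ 3.29207768e-02  4.77534227e-01  1.67323526e+00 -4.44089210e-16
  9.90823171e-01  1.85473036e+00]
k2 [ 0.03292078  0.47753423  1.67323526  0.          0.99082317 -2.2162829 ]
1.8
```

View pics/fittop.png

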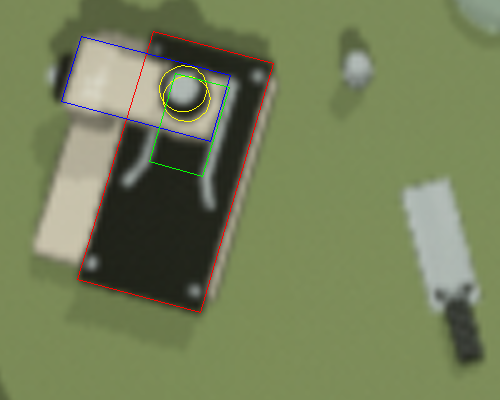

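View pics/fitside.png

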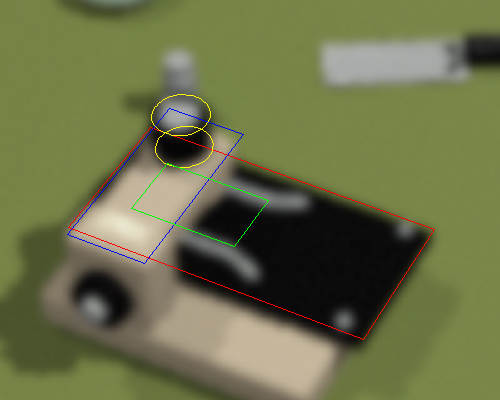

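The model overlay fits both views. Next step is grasping the thin gauge by its handle.

```bash
cat >> h.py <<'E'
yaw=-0.251; e=np.array([np.cos(yaw),np.sin(yaw)]); ny=np.array([-e[1],e[0]]); o=np.array([.6063,.0315])
def W(x,y,z): return np.r_[o+x*e+y*ny,z]
def toP(p): d=np.array(p)[:2]-o; return np.round([d@e*1e3,d@ny*1e3,p[2]*1e3],1)
def st(tag=""):
    s=arm.get_state(); print(tag,"t%.2f"%s["t"],"pos",np.round(s["tool_pos"],4),"P",toP(s["tool_pos"]),"F",np.round(s["wrist_force"],2),"Tq",np.round(s["wrist_torque"],3),"g%.3f"%s["grip_width"]); return s
E
python3 - <<'E'
from h import *
arm.gripper_to(0.55,40)
g=[.445,-.1837]
arm.move_ptp([*g,.09],down(.243)); st("above")
arm.move_straight([*g,.004],speed=.1,f_stop=8); st("down")
arm.gripper_to(0,50); st("grip")
arm.move_straight([*g,.09],speed=.15); st("lift")
c=vision.capture("side"); save("lift",cv2.resize(c["image"][130:280,180:380],(800,600)))
E
```

```text
above t4.91 pos [ 0.4454 -0.1832  0.0901] P [-102.5 -248.    90.1] F [-0.03  0.37 -0.33] Tq [-0.077  0.009 -0.031] g0.551
down t5.92 pos [ 0.4454 -0.1839  0.0044] P [-102.3 -248.6    4.4] F [ 0.05 -1.17  0.22] Tq [0.012 0.016 0.054] g0.548
grip t6.28 pos [ 0.4455 -0.184   0.0048] P [-102.2 -248.6    4.8] F [-2.15  0.47  6.39] Tq [-0.018  0.104 -0.007] g0.218
lift t7.00 pos [ 0.4442 -0.1834  0.0893] P [-103.6 -248.4   89.3] F [ 0.74  0.56 -1.12] Tq [-0.046  0.038 -0.01 ] g0.222
```

View pics/lift.png

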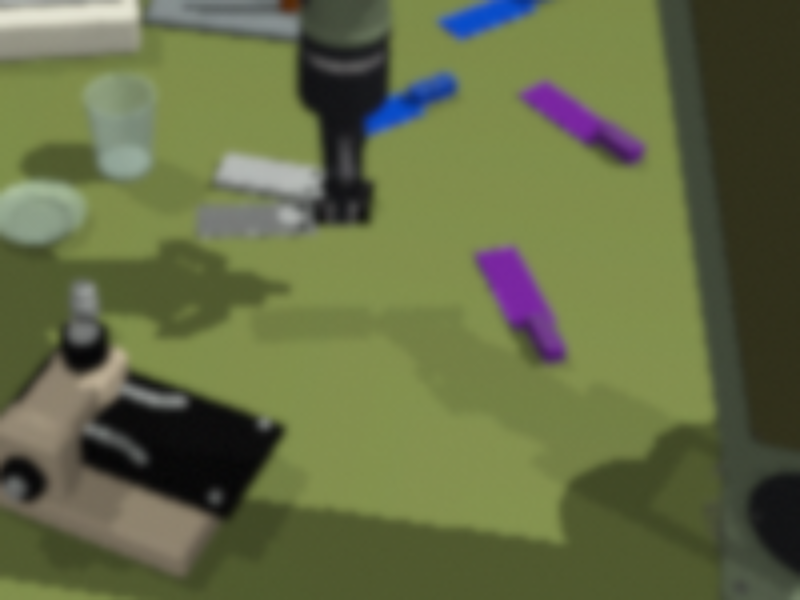

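Thin gauge held and level, both other items undisturbed. Now the pre-insert pose.

```bash
python3 - <<'E'
from h import *
arm.move_ptp(W(-.21,0,.11),down(yaw)); st("above")
arm.move_straight(W(-.21,0,.056),speed=.1); st("pre")
r=arm.move_straight(W(-.21,0,.042),speed=.02,f_stop=2.5); s=st("contact %s"%r)
c=vision.capture("top"); save("pre",cv2.resize(c["image"][130:230,160:290],(780,600),interpolation=cv2.INTER_CUBIC))
E
```

```text
above t8.11 pos [0.4031 0.0833 0.1096] P [-209.7   -0.3  109.6] F [-0.09 -0.31 -0.86] Tq [ 0.009  0.072 -0.043] g0.219
pre t8.80 pos [0.4034 0.0834 0.0562] P [-2.094e+02 -2.000e-01  5.620e+01] F [ 1.08 -0.61 -0.98] Tq [0.033 0.075 0.006] g0.220
contact True t9.39 pos [0.4027 0.0837 0.0439] P [-210.2   -0.    43.9] F [-1.58  0.78  5.75] Tq [-0.089 -0.154 -0.02 ] g0.216
```

View pics/pre.png

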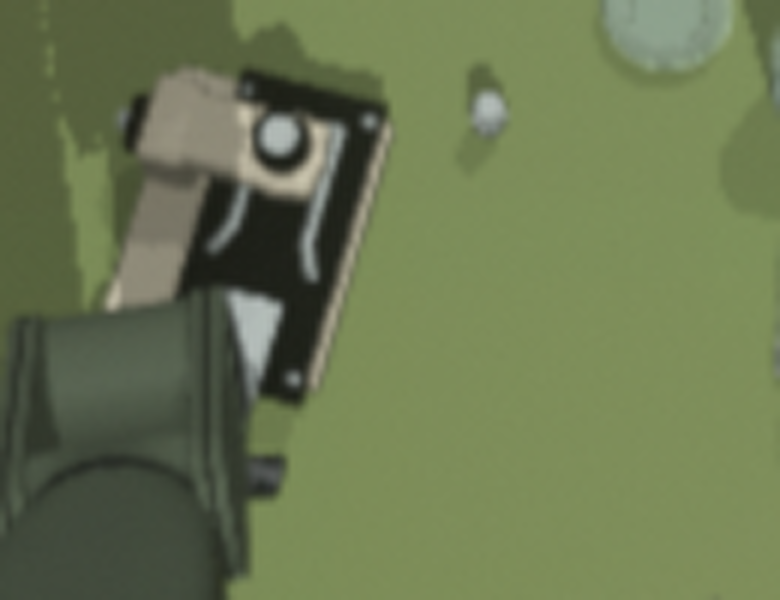

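```bash
python3 - <<'E'
from h import *
z=.0447
arm.move_straight(W(-.21,0,z),speed=.02); st("raise")
for x in(-.175,-.15,-.125):
    r=arm.move_straight(W(x,0,z),speed=.05,f_stop=7); st("x%.3f %s"%(x,r))
    if r: break
c=vision.capture("side"); save("ins",cv2.resize(c["image"][180:280,150:290],(780,557),interpolation=cv2.INTER_CUBIC))
E
```

```text
raise t9.69 pos [0.403  0.0837 0.0447] P [-2.099e+02  1.000e-01  4.470e+01] F [0.5  1.06 1.06] Tq [-0.022 -0.108  0.061] g0.225
x-0.175 False t10.54 pos [0.4376 0.0749 0.0448] P [-1.741e+02  1.000e-01  4.480e+01] F [ 1.32 -0.72  1.34] Tq [-0.083 -0.182 -0.034] g0.217
x-0.150 True t10.78 pos [0.4387 0.0743 0.0448] P [-1.73e+02 -1.00e-01  4.48e+01] F [ 0.1  -0.29  4.1 ] Tq [-0.135 -0.124  0.004] g0.218
```

View pics/ins.png

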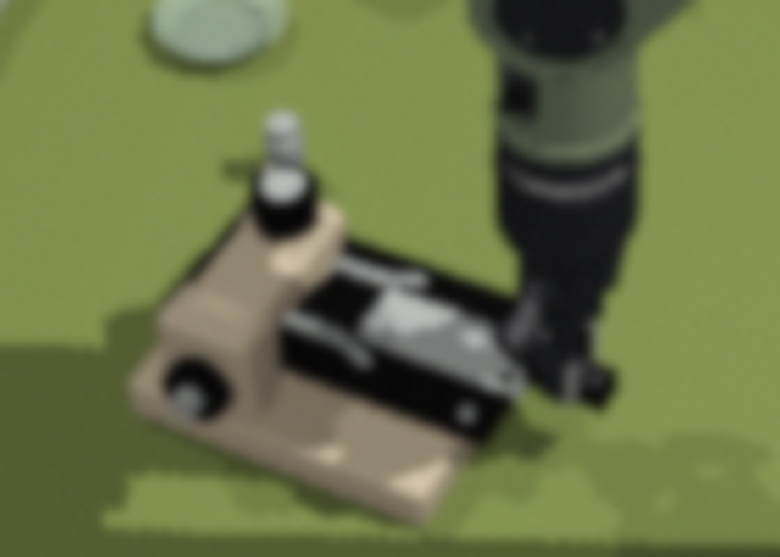

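```bash
python3 - <<'E'
from h import *
z=.0455
arm.move_straight(W(-.174,0,z),speed=.02); st("raise")
for x in(-.168,-.16,-.15,-.14,-.125):
    r=arm.move_straight(W(x,0,z),speed=.04,f_stop=9); st("x%.3f %s"%(x,r))
    if r: break
E
```

```text
raise t11.07 pos [0.4372 0.0747 0.0453] P [-1.745e+02 -1.000e-01  4.530e+01] F [ 0.18 -0.99  0.12] Tq [-0.036 -0.105  0.021] g0.221
x-0.168 False t11.38 pos [0.4439 0.0732 0.0454] P [-167.7    0.    45.4] F [ 0.26  0.62 -0.45] Tq [-0.012 -0.077  0.012] g0.216
x-0.160 False t11.72 pos [0.4516 0.0711 0.0454] P [-159.7   -0.    45.4] F [ 0.49  0.2  -0.1 ] Tq [ 0.009 -0.079 -0.027] g0.215
x-0.150 False t12.12 pos [0.4613 0.0687 0.0454] P [-149.7   -0.    45.4] F [ 0.42  0.46 -0.35] Tq [-0.009  0.013  0.059] g0.216
x-0.140 False t12.53 pos [0.471  0.0662 0.0455] P [-139.7   -0.    45.5] F [ 0.42 -0.48 -0.91] Tq [ 0.013 -0.018  0.039] g0.222
x-0.125 False t13.05 pos [0.4854 0.0625 0.0454] P [-124.8   -0.    45.4] F [ 0.1   0.36 -0.6 ] Tq [ 0.003 -0.048 -0.03 ] g0.226
```

```bash
python3 - <<'E'
from h import *
z=.0454
for x,fs in((-.105,9),(-.085,5)):
    r=arm.move_straight(W(x,0,z),speed=.03,f_stop=fs); st("x%.3f %s"%(x,r))
    if r: break
r=arm.move_straight(arm.get_state()["tool_pos"]-np.array([0,0,.003]),speed=.02,f_stop=4); st("lower %s"%r)
for n in("side","top"):
    c=vision.capture(n); x0,y0=(150,180) if n=="side" else (160,130); save("home"+n,cv2.resize(c["image"][y0:y0+100,x0:x0+140],(780,557),interpolation=cv2.INTER_CUBIC))
E
```

```text
x-0.105 False t13.87 pos [0.5046 0.0576 0.0454] P [-105.    -0.    45.4] F [ 1.19 -1.21 -0.75] Tq [-0.059  0.001 -0.019] g0.217
x-0.085 True t14.38 pos [0.5181 0.0539 0.0449] P [-91.   -0.2  44.9] F [0.58 0.99 1.2 ] Tq [ 0.02  -0.199  0.018] g0.215
lower True t14.59 pos [0.5181 0.054  0.0448] P [-91.   -0.2  44.8] F [-1.39  0.4   5.55] Tq [-0.012 -0.017 -0.007] g0.213
```

View pics/homeside.png

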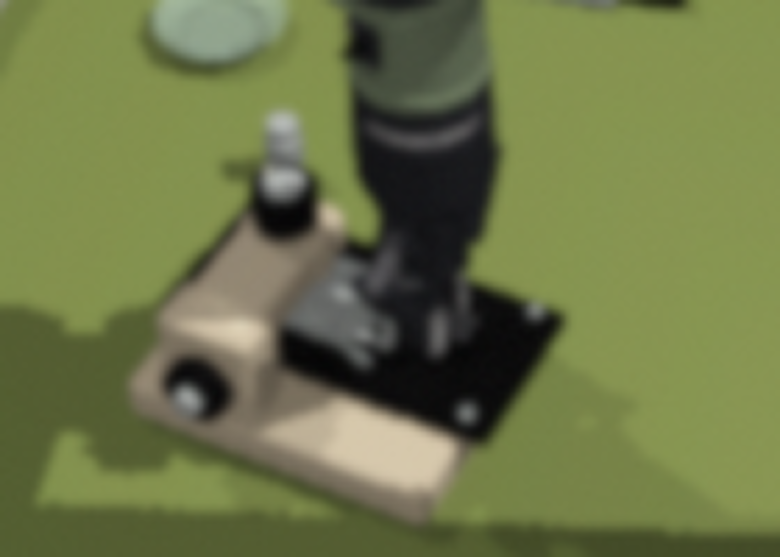

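View pics/hometop.png

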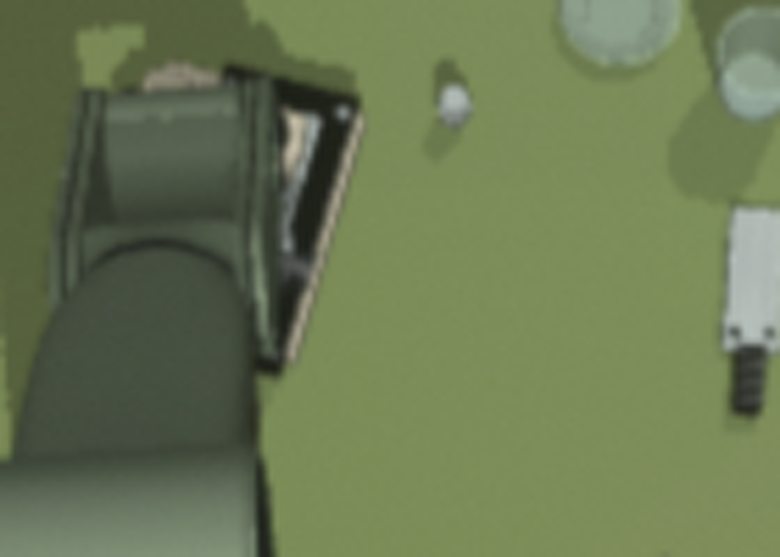

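```bash
python3 - <<'E'
from h import *
p=np.array(arm.get_state()["tool_pos"])
r=arm.move_straight(np.r_[p[:2]+.0005*e,.0448],speed=.02); st("relax")
arm.gripper_to(0.5); st("open")
arm.move_straight(np.r_[p[:2],.125],speed=.15); st("up")
arm.move_ptp(W(-.17,-.12,.2),down(1.62+1.0)); 
import pickle
for n in("side","top"):
    c=vision.capture(n); x0,y0=(150,180) if n=="side" else (160,130); save("rel"+n,cv2.resize(c["image"][y0:y0+100,x0:x0+140],(780,557),interpolation=cv2.INTER_CUBIC)); pickle.dump(c,open("rel%s.pkl"%n,"wb"))
st()
E
```

```text
relax t14.94 pos [0.5182 0.0539 0.0448] P [-90.9  -0.2  44.8] F [-4.01  0.31  3.43] Tq [0.161 0.196 0.072] g0.221
open t15.30 pos [0.5187 0.0538 0.0446] P [-90.3  -0.2  44.6] F [-0.91 -0.61 -0.03] Tq [-0.022 -0.025  0.035] g0.499
up t15.98 pos [0.5175 0.0539 0.1244] P [-91.6  -0.4 124.4] F [ 0.28  0.   -0.95] Tq [ 0.    -0.007  0.021] g0.502
 t18.68 pos [ 0.4119 -0.0425  0.1999] P [-170.  -120.   199.9] F [ 0.59 -0.61  0.15] Tq [-0.03  -0.022  0.012] g0.500
```

View pics/relside.png

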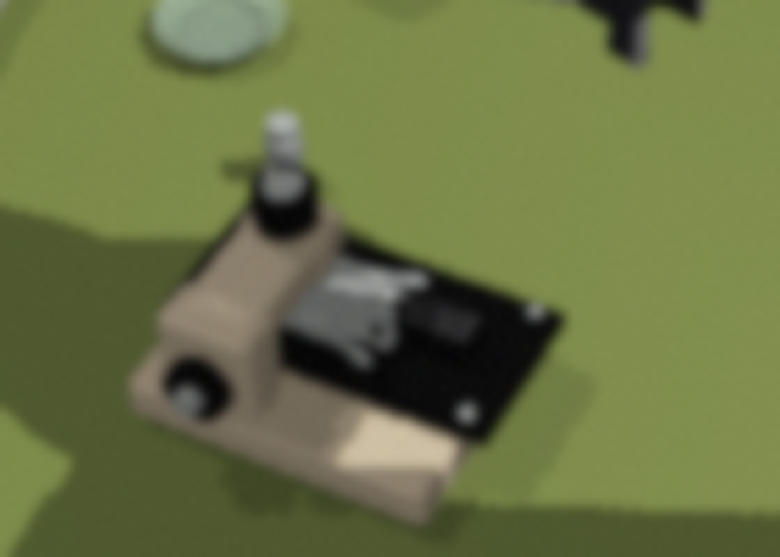

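View pics/reltop.png

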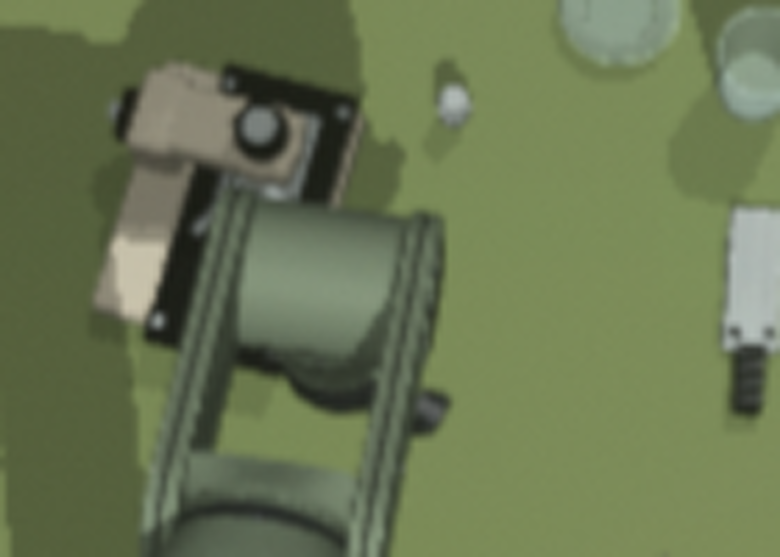

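```bash
python3 - <<'E'
from h import *
import pickle
c=pickle.load(open("relside.pkl","rb")); S=7
x0,y0=150,180
vis=cv2.resize(c["image"][y0:y0+80,x0:x0+110],None,fx=S,fy=S,interpolation=cv2.INTER_CUBIC)
vis=np.clip(vis.astype(float)*2,0,255).astype(np.uint8)
def dr(L,col):
    q=((np.array([proj(c,W(*p)) for p in L])-[x0,y0]+.5)*S).astype(np.int32); cv2.polylines(vis,[q],True,col,1)
dr([(-.15,-.05,.04),(.06,-.05,.04),(.06,.05,.04),(-.15,.05,.04)],(255,0,0))
for dx,col in((-.095,(0,255,0)),(-.091,(255,255,0))):
    dr([(dx-.025,-.01,.058),(dx+.025,-.01,.058),(dx+.025,.01,.058),(dx-.025,.01,.058)],col)
dr([(.03-.1,-.02,.043),(.03-.1,.02,.043),(0,.02,.043),(0,-.02,.043)],(0,255,255))
save("chk",vis)
E
```

```text
(no output)
```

View pics/chk.png

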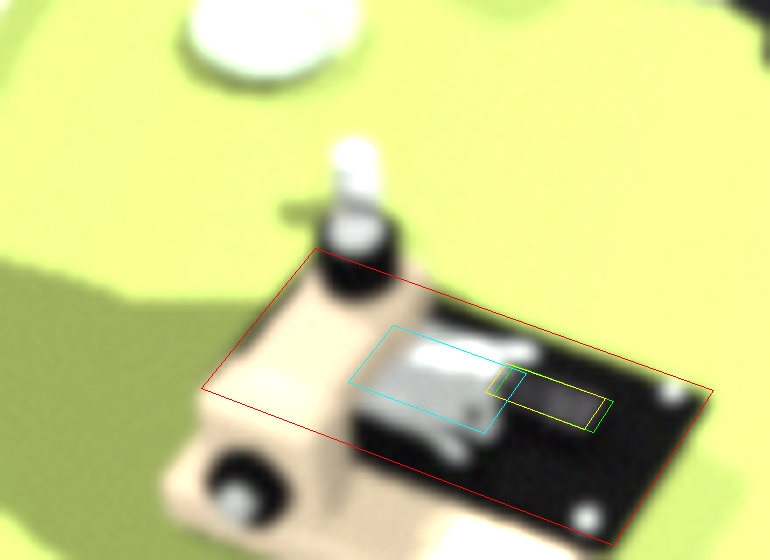

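Gauge sits home. Now grip the knob with joint 6 near its low end, leaving room to turn clockwise.

```bash
python3 - <<'E'
from h import *
arm.gripper_to(0.62,30)
y0=1.62+2.1
arm.move_ptp(W(0,0,.16),down(y0)); s=st("above"); print(np.round(s["qpos"],3))
r=arm.move_straight(W(0,0,.098),speed=.1,f_stop=8); st("down %s"%r)
arm.gripper_to(0,30); s=st("grip"); print(np.round(s["qpos"],3))
for i in range(4):
    arm.dwell(.05); st()
E
```

```text
above t19.84 pos [0.6056 0.0313 0.1599] P [ -0.6  -0.4 159.9] F [-0.31  0.81  1.1 ] Tq [ 0.052 -0.024 -0.033] g0.616
[ 0.033  0.42   1.597 -0.     1.126 -2.115]
down False t20.61 pos [0.6067 0.0314 0.0987] P [ 0.4 -0.  98.7] F [ 0.04  0.9  -0.07] Tq [-0.052 -0.018 -0.02 ] g0.619
grip t20.89 pos [0.6074 0.0308 0.0993] P [ 1.2 -0.4 99.3] F [ 0.13 -3.91  4.81] Tq [-0.548 -0.077 -0.004] g0.406
[ 3.200e-02  4.760e-01  1.672e+00 -1.000e-03  9.910e-01 -2.116e+00]
 t20.94 pos [0.6074 0.0308 0.0993] P [ 1.3 -0.4 99.3] F [ 0.97 -3.13  5.81] Tq [-0.66  -0.103 -0.042] g0.407
 t20.99 pos [0.6074 0.0308 0.0993] P [ 1.2 -0.4 99.3] F [ 0.62 -3.95  5.33] Tq [-0.697 -0.063  0.034] g0.411
 t21.04 pos [0.6074 0.0309 0.0993] P [ 1.2 -0.4 99.3] F [ 0.45 -4.04  5.62] Tq [-0.724 -0.176 -0.01 ] g0.411
 t21.09 pos [0.6074 0.0308 0.0993] P [ 1.3 -0.4 99.3] F [ 0.69 -4.32  5.88] Tq [-0.633 -0.093 -0.003] g0.410
```

```bash
cat >> h.py <<'E'
def meas(n=8,dt=.02):
    L=[]
    for i in range(n):
        arm.dwell(dt); s=arm.get_state(); L.append(np.r_[s["wrist_force"],s["wrist_torque"]])
    return np.mean(L,0),np.std(L,0)
E
python3 - <<'E'
from h import *
y0=1.62+2.1
arm.move_straight(W(.0005,0,.100),speed=.02); 
m,sd=meas(); print("base",np.round(m,3),np.round(sd,3))
q=np.array(ik(W(.0005,0,.100),down(y0))); print(np.round(q,3))
import json; json.dump(list(q),open("qk.json","w"))
for i in range(1,6):
    t=q.copy(); t[5]+=.12*i; arm.goto_joints(list(t)); m,sd=meas(); s=arm.get_state(); print("%.2f"%(.12*i),"act %.3f"%(s["qpos"][5]-q[5]),"t%.2f"%s["t"],np.round(m,3),"g%.3f"%s["grip_width"])
E
```

```text
base [ 3.088e+00 -4.054e+00 -3.442e+00 -6.930e-01 -5.900e-01  1.000e-03] [0.389 0.427 0.277 0.018 0.018 0.027]
[ 0.033  0.476  1.67   0.     0.996 -2.116]
0.12 act 0.117 t21.86 [ 3.735 -3.841 -4.408 -0.699 -0.649 -0.047] g0.405
0.24 act 0.236 t22.24 [ 3.818 -3.821 -4.516 -0.673 -0.663 -0.048] g0.407
0.36 act 0.354 t22.62 [ 3.907 -3.599 -5.115 -0.61  -0.691 -0.037] g0.411
0.48 act 0.473 t23.01 [ 4.201 -3.028 -5.698 -0.589 -0.737 -0.051] g0.410
0.60 act 0.592 t23.39 [ 4.583 -2.505 -6.2   -0.488 -0.759 -0.031] g0.407
```

```bash
cat > turn.py <<'E'
from h import *
import json,sys
q=np.array(json.load(open("qk.json"))); a0,a1,da,thr,base=map(float,sys.argv[1:6])
a=a0
while a<a1-1e-6:
    a+=da; t=q.copy(); t[5]+=a; arm.goto_joints(list(t)); m,sd=meas(8); s=arm.get_state()
    X=RM(s["tcp_rot"])[:,0]; print("%.2f"%a,"t%.2f"%s["t"],"yaw %.3f"%np.arctan2(X[1],X[0]),np.round(m,3),"sd",np.round(sd[5],3))
    if abs(m[5]-base)>thr: 
        m,_=meas(10); print("recheck",np.round(m,3)); 
        if abs(m[5]-base)>thr: break
E
python3 turn.py .60 1.2 .1 .028 -.043
```

```text
0.70 t23.77 yaw 3.028 [ 4.973 -2.005 -6.034 -0.442 -0.767 -0.032] sd 0.028
0.80 t24.16 yaw 2.928 [ 4.831 -1.879 -6.552 -0.372 -0.775 -0.039] sd 0.034
0.90 t24.54 yaw 2.828 [ 4.737 -1.266 -6.381 -0.329 -0.786 -0.039] sd 0.017
1.00 t24.93 yaw 2.728 [ 5.133 -1.266 -6.323 -0.249 -0.783 -0.027] sd 0.025
1.10 t25.31 yaw 2.628 [ 5.051 -0.863 -6.786 -0.217 -0.83  -0.018] sd 0.028
1.20 t25.69 yaw 2.528 [ 5.25  -0.572 -6.398 -0.161 -0.816 -0.03 ] sd 0.027
```

```bash
sed -i 's/"sd",np.round(sd\[5\],3))/"sd",np.round(sd[5],3),"eff",np.round(s["joint_efforts"],3)[[0,5]])/' turn.py; python3 turn.py 1.2 2.0 .1 .03 -.026
```

```text
1.30 t26.07 yaw 2.428 [ 5.335 -0.508 -7.062 -0.118 -0.841 -0.032] sd 0.022 eff [ 0.341 -0.028]
1.40 t26.46 yaw 2.328 [ 5.405 -0.268 -7.192 -0.063 -0.866 -0.03 ] sd 0.022 eff [ 0.195 -0.027]
1.50 t26.84 yaw 2.228 [ 5.799  0.23  -7.232 -0.033 -0.904 -0.048] sd 0.041 eff [ 0.067 -0.026]
1.60 t27.23 yaw 2.128 [ 6.14   0.253 -7.209  0.024 -0.926 -0.02 ] sd 0.028 eff [-0.045 -0.026]
1.70 t27.61 yaw 2.028 [ 6.304  0.67  -7.464  0.053 -0.966 -0.037] sd 0.023 eff [-0.138 -0.025]
1.80 t27.99 yaw 1.928 [ 6.71   0.815 -7.697  0.06  -1.006 -0.016] sd 0.024 eff [-0.214 -0.024]
1.90 t28.38 yaw 1.828 [ 6.895  0.672 -8.005  0.102 -1.025 -0.036] sd 0.05 eff [-0.27  -0.024]
2.00 t28.76 yaw 1.728 [ 7.338  0.76  -8.004  0.117 -1.074 -0.022] sd 0.021 eff [-0.304 -0.023]
```

```bash
cat > turn2.py <<'E'
from h import *
import json,sys
q=np.array(json.load(open("qk.json"))); a0,a1,da,lim=map(float,sys.argv[1:5])
a=a0
while a<a1-1e-6:
    a+=da; t=q.copy(); t[5]+=a; arm.goto_joints(list(t)); m,sd=meas(6); s=arm.get_state()
    print("%.2f"%a,"err %.4f"%(t[5]-s["qpos"][5]),"t%.2f"%s["t"],np.round(m,3),"eff",np.round(s["joint_efforts"],4)[[0,5]])
    if abs(s["joint_efforts"][5])>lim: break
E
python3 turn2.py 2.0 2.5 .1 .045
```

```text
2.10 err 0.0085 t29.11 [ 7.525  0.929 -8.073  0.13  -1.125 -0.033] eff [-0.3142 -0.0233]
2.20 err 0.0085 t29.46 [ 7.906  0.869 -8.39   0.134 -1.182 -0.033] eff [-0.2951 -0.0293]
2.30 err 0.0085 t29.81 [ 7.795  1.59  -8.409  0.123 -1.193 -0.041] eff [-0.2595 -0.0356]
2.40 err 0.0085 t30.16 [ 7.866  0.931 -8.644  0.12  -1.228 -0.063] eff [-0.2046 -0.0411]
2.50 err 0.0084 t30.51 [ 8.326  0.724 -8.454  0.116 -1.277 -0.059] eff [-0.121 -0.053]
```

Joint-6 effort begins to rise at about 2.1 rad, so the foot touched there, and 2.5 rad should be about 9–10 N. I'll back off slightly to the middle of the window, release, and check with a gentle tug.

```bash
python3 - <<'E'
from h import *
import json
q=np.array(json.load(open("qk.json")))
s=st("now"); print("a",s["qpos"][5]-q[5], s["joint_efforts"][5])
for a in(2.45,2.39):
    t=q.copy(); t[5]+=a; arm.goto_joints(list(t)); m,_=meas(5); s=arm.get_state(); print(a,"err %.4f"%(t[5]-s["qpos"][5]),"eff %.4f"%s["joint_efforts"][5],np.round(m,3))
arm.gripper_to(0.62); s=st("open"); p=np.array(s["tool_pos"])
arm.move_straight(np.r_[p[:2],.16],speed=.15); s=st("up"); print(np.round(s["qpos"],3))
E
```

```text
now t30.51 pos [0.6087 0.0326 0.0995] P [ 2.   1.6 99.5] F [ 7.25  0.99 -7.84] Tq [ 0.127 -1.294 -0.047] g0.408
a 2.4915745870062818 -0.05297468975186348
2.45 err 0.0088 eff 0.0769 [ 8.173  1.216 -8.55   0.134 -1.27   0.072]
2.39 err 0.0088 eff 0.0708 [ 8.259  0.853 -8.404  0.147 -1.252  0.072]
open t31.49 pos [0.6062 0.0317 0.1002] P [ -0.2   0.2 100.2] F [ 0.14 -0.15 -0.54] Tq [-0.026  0.005 -0.056] g0.618
up t32.04 pos [0.6057 0.0317 0.1597] P [-7.000e-01  1.000e-01  1.597e+02] F [-0.25 -0.27 -0.84] Tq [-0.022  0.017 -0.036] g0.617
[0.033 0.42  1.597 0.    1.125 0.274]
```

```bash
python3 - <<'E'
from h import *
arm.gripper_to(0.5,20)
arm.move_ptp(W(-.0915,-.0002,.13),down(yaw)); st("above")
r=arm.move_straight(W(-.0915,-.0002,.048),speed=.1,f_stop=8); st("down %s"%r)
arm.gripper_to(0,20); s=st("grip"); m0,_=meas(8); print(np.round(m0,2))
p=np.array(s["tool_pos"])
for d in(.0005,.001,.0015):
    r=arm.move_straight(np.r_[p[:2]-d*e,p[2]],speed=.01,f_stop=6); m,_=meas(6); s=arm.get_state()
    print("tug",d,r,"dx %.2f mm"%((np.array(s["tool_pos"])-p)[:2]@e*1e3),"Fx' %.2f Fy' %.2f Fz %.2f"%((m-m0)[:2]@e,(m-m0)[:2]@ny,(m-m0)[2]))
    if r or abs((m-m0)[:2]@e)>5: break
E
```

```text
above t33.76 pos [0.5179 0.054  0.1301] P [-9.120e+01 -1.000e-01  1.301e+02] F [-0.15 -0.44  0.18] Tq [-0.009  0.031 -0.078] g0.504
down False t34.73 pos [0.5182 0.0541 0.0485] P [-91.   -0.   48.5] F [-0.09 -0.58 -0.19] Tq [-0.05   0.008  0.031] g0.500
grip t35.05 pos [0.5181 0.0541 0.0488] P [-91.1  -0.1  48.8] F [-0.46 -0.44  4.25] Tq [-0.006  0.055 -0.117] g0.225
[-0.6  -0.45  5.27 -0.07  0.11 -0.12]
tug 0.0005 False dx -0.11 mm Fx' 1.67 Fy' -0.33 Fz -4.85
tug 0.001 False dx -0.45 mm Fx' 4.16 Fy' -0.53 Fz -6.87
tug 0.0015 False dx -1.30 mm Fx' 4.34 Fy' 0.36 Fz -6.81
```

```bash
python3 - <<'E'
from h import *
s=st("start"); p=np.array(s["tool_pos"])
def go(d):
    r=arm.move_straight(np.r_[p[:2]+d*e,.0493],speed=.01,f_stop=12); m,_=meas(6); s=arm.get_state()
    print("d",d,r,"x %.2f mm"%toP(s["tool_pos"])[0],"Fx' %.2f Fy' %.2f Fz %.2f"%(m[:2]@e,m[:2]@ny,m[2]))
    return abs(m[:2]@e)
go(-.0008)
for d in(0,.0005,.001,.0015,.002,.0025):
    if go(d)>9: break
E
```

```text
start t36.23 pos [0.5169 0.0545 0.0488] P [-92.4   0.   48.8] F [ 3.38 -0.89 -1.55] Tq [-0.228 -0.648 -0.02 ] g0.228
d -0.0008 False x -93.20 mm Fx' 4.16 Fy' -0.23 Fz -2.26
d 0 False x -93.20 mm Fx' 1.10 Fy' -0.05 Fz -1.48
d 0.0005 False x -92.90 mm Fx' -1.79 Fy' 0.39 Fz -1.22
d 0.001 False x -92.40 mm Fx' -4.63 Fy' 0.27 Fz -1.17
d 0.0015 False x -91.20 mm Fx' -4.70 Fy' -0.20 Fz -1.50
d 0.002 False x -90.90 mm Fx' -5.33 Fy' -0.34 Fz -1.37
d 0.0025 False x -91.00 mm Fx' -6.66 Fy' 0.13 Fz -1.13
```

Drag plateaus at about 4.5 N both ways. The grip was lifting the handle slightly, which could inflate the reading, so I'll repeat the tug with the vertical force nulled.

```bash
python3 - <<'E'
from h import *
z=.0493; x=-.0905
def go(x,z):
    r=arm.move_straight(W(x,-.0001,z),speed=.01,f_stop=12); m,_=meas(6); s=arm.get_state()
    print("cmd %.2f z%.2f"%(x*1e3,z*1e3),"P",toP(s["tool_pos"]),"Fx' %.2f Fy' %.2f Fz %.2f"%(m[:2]@e,m[:2]@ny,m[2])); return m
for z in(.0491,.0489,.0487):
    m=go(x,z)
    if m[2]>-.3: break
for x in(-.0915,-.092,-.0925,-.093): go(x,z)
for x in(-.092,-.0915,-.091,-.0905,-.090): go(x,z)
E
```

```text
cmd -90.50 z49.10 P [-90.9  -0.2  49. ] Fx' -5.31 Fy' 0.37 Fz -1.15
cmd -90.50 z48.90 P [-90.9  -0.2  48.8] Fx' -6.01 Fy' 0.05 Fz -0.73
cmd -90.50 z48.70 P [-91.   -0.2  48.8] Fx' -5.96 Fy' 0.08 Fz -0.10
cmd -91.50 z48.70 P [-91.   -0.1  48.8] Fx' -2.67 Fy' -0.69 Fz -1.43
cmd -92.00 z48.70 P [-91.    0.1  48.9] Fx' 0.22 Fy' -0.64 Fz -2.08
cmd -92.50 z48.70 P [-91.4   0.1  49. ] Fx' 2.79 Fy' -0.83 Fz -1.99
cmd -93.00 z48.70 P [-92.4   0.1  48.9] Fx' 4.03 Fy' -0.13 Fz -1.67
cmd -92.00 z48.70 P [-92.5  -0.   48.8] Fx' 0.74 Fy' 0.58 Fz 1.18
cmd -91.50 z48.70 P [-92.4  -0.1  48.7] Fx' -2.92 Fy' 1.62 Fz 5.04
cmd -91.00 z48.70 P [-92.3  -0.2  48.7] Fx' -4.35 Fy' 1.77 Fz 6.02
cmd -90.50 z48.70 P [-92.1  -0.2  48.8] Fx' -5.42 Fy' 2.02 Fz 7.21
cmd -90.00 z48.70 P [-92.   -0.2  48.7] Fx' -6.45 Fy' 2.04 Fz 8.09
```

```bash
python3 - <<'E'
from h import *
def go(x,z):
    r=arm.move_straight(W(x,-.0001,z),speed=.01,f_stop=12); m,_=meas(6); s=arm.get_state()
    print("cmd %.2f z%.2f"%(x*1e3,z*1e3),"P",toP(s["tool_pos"]),"Fx' %.2f Fy' %.2f Fz %.2f"%(m[:2]@e,m[:2]@ny,m[2])); return m
go(-.0915,.0493)
for x in(-.0905,-.0900,-.0895):
    if go(x,.0493)[:2]@e<-7: break
go(-.0905,.0493)
arm.gripper_to(0.5); s=st("open"); p=np.array(s["tool_pos"])
arm.move_straight(np.r_[p[:2],.13],speed=.15); st("up")
# regrip knob
arm.gripper_to(0.62,30)
y0=1.62-.1
arm.move_ptp(W(0,0,.16),down(y0))
arm.move_straight(W(0,0,.1),speed=.1,f_stop=8); st("down")
arm.gripper_to(0,30); s=st("grip"); q=np.array(s["qpos"]); print(np.round(q,4),s["joint_efforts"][5])
m,_=meas(6); print(np.round(m,3))
E
```

```text
cmd -91.50 z49.30 P [-92.   -0.3  48.9] Fx' -1.90 Fy' 1.14 Fz -0.68
cmd -90.50 z49.30 P [-91.2  -0.4  49. ] Fx' -4.38 Fy' 0.70 Fz -0.96
cmd -90.00 z49.30 P [-90.9  -0.4  49. ] Fx' -4.99 Fy' 0.45 Fz -1.04
cmd -89.50 z49.30 P [-90.9  -0.4  48.9] Fx' -5.82 Fy' 0.21 Fz -0.60
cmd -90.50 z49.30 P [-90.9  -0.3  49.1] Fx' -4.79 Fy' -0.41 Fz -1.31
open t45.04 pos [0.5199 0.0538 0.0498] P [-89.2   0.2  49.8] F [-0.53  0.09  0.33] Tq [0.008 0.001 0.037] g0.498
up t45.73 pos [0.5193 0.0538 0.1294] P [-89.8  -0.  129.4] F [ 0.36  0.05 -0.18] Tq [ 0.001 -0.017  0.011] g0.506
down t48.35 pos [0.6068 0.0315 0.1005] P [4.000e-01 1.000e-01 1.005e+02] F [ 0.06  0.9  -0.34] Tq [-0.     0.024 -0.035] g0.617
grip t48.64 pos [0.6083 0.0315 0.1014] P [  2.    0.5 101.4] F [ 4.23 -0.    1.92] Tq [-0.004 -0.639  0.011] g0.409
[ 3.2900e-02  4.7450e-01  1.6684e+00 -2.0000e-04  9.9330e-01  8.3800e-02] -0.003624567179940641
[ 4.573 -0.144  3.27  -0.055 -0.703 -0.01 ]
```

```bash
python3 - <<'E'
from h import *
q=np.array(ik(W(0,0,.1),down(1.52)))
for a in(.03,.06,.10):
    t=q.copy(); t[5]+=a; arm.goto_joints(list(t)); m,_=meas(6); s=arm.get_state(); print(a,"err %.4f"%(t[5]-s["qpos"][5]),"t%.1f"%s["t"],"eff %.4f"%s["joint_efforts"][5],np.round(m,3))
arm.gripper_to(0.62); s=st("open"); p=np.array(s["tool_pos"])
arm.move_straight(np.r_[p[:2],.16],speed=.15); st("up")
E
```

```text
0.03 err -0.0002 t49.1 eff -0.0251 [ 4.931 -0.704  4.755 -0.064 -0.813 -0.027]
0.06 err -0.0002 t49.4 eff -0.0252 [ 4.917 -0.441  4.406 -0.066 -0.788 -0.028]
0.1 err -0.0002 t49.8 eff -0.0376 [ 5.433 -0.506  4.021 -0.041 -0.795 -0.023]
open t50.11 pos [0.6051 0.0315 0.0993] P [-1.2 -0.3 99.3] F [-0.25 -0.59 -0.22] Tq [0.007 0.005 0.023] g0.621
up t50.66 pos [0.6045 0.0315 0.1594] P [ -1.8  -0.4 159.4] F [-0.05  0.87 -0.04] Tq [-0.003 -0.021 -0.052] g0.616
```

```bash
python3 - <<'E'
from h import *
arm.gripper_to(0.5,20)
arm.move_ptp(W(-.0915,-.0002,.13),down(yaw))
arm.move_straight(W(-.0915,-.0002,.049),speed=.12,f_stop=8)
arm.gripper_to(0,20); st("grip")
def go(x,z):
    r=arm.move_straight(W(x,-.0002,z),speed=.02,f_stop=14); m,_=meas(5); s=arm.get_state()
    print("cmd %.2f"%(x*1e3),r,"t%.1f"%s["t"],"P",toP(s["tool_pos"]),"Fx' %.2f Fy' %.2f Fz %.2f"%(m[:2]@e,m[:2]@ny,m[2])); return m[:2]@e
for x in(-.0915,-.0925,-.093,-.0935): 
    if go(x,.0494)>8: break
E
```

```text
grip t53.59 pos [0.5182 0.0541 0.0499] P [-90.9  -0.   49.9] F [ 0.6  -0.24  5.87] Tq [-0.081  0.05  -0.045] g0.225
cmd -91.50 False t53.9 P [-90.9  -0.   49.9] Fx' 0.18 Fy' 0.04 Fz 5.90
cmd -92.50 False t54.3 P [-91.   -0.   49.9] Fx' 4.60 Fy' -1.64 Fz 4.66
cmd -93.00 False t54.6 P [-91.2   0.1  49.9] Fx' 6.04 Fy' -1.72 Fz 3.69
cmd -93.50 False t54.9 P [-91.4   0.1  50. ] Fx' 6.21 Fy' -1.52 Fz 3.06
```

```bash
python3 - <<'E'
from h import *
def go(x,z):
    r=arm.move_straight(W(x,-.0002,z),speed=.02,f_stop=14); m,_=meas(4); s=arm.get_state()
    print("cmd %.2f"%(x*1e3),r,"t%.1f"%s["t"],"P",toP(s["tool_pos"]),"Fx' %.2f Fz %.2f"%(m[:2]@e,m[2]))
go(-.0905,.0502); go(-.0897,.0502); go(-.0909,.0502)
arm.gripper_to(0.5); s=st("open"); p=np.array(s["tool_pos"])
arm.move_straight(np.r_[p[:2],.15],speed=.15)
arm.move_ptp(W(-.2,-.16,.22),down(1.2)); st("away")
import pickle
for n in("side","top"):
    c=vision.capture(n); pickle.dump(c,open("fin%s.pkl"%n,"wb")); save("fin"+n,cv2.resize(c["image"][100:280,110:350],(800,600),interpolation=cv2.INTER_CUBIC))
c=pickle.load(open("finside.pkl","rb")); S=7; x0,y0=150,180
vis=cv2.resize(c["image"][y0:y0+80,x0:x0+110],None,fx=S,fy=S,interpolation=cv2.INTER_CUBIC)
vis=np.clip(vis.astype(float)*2,0,255).astype(np.uint8)
dx=-.092
q=((np.array([proj(c,W(*p)) for p in [(dx-.025,-.01,.058),(dx+.025,-.01,.058),(dx+.025,.01,.058),(dx-.025,.01,.058)]])-[x0,y0]+.5)*S).astype(np.int32); cv2.polylines(vis,[q],True,(255,255,0),1)
save("chk2",vis)
E
```

```text
cmd -90.50 False t55.3 P [-91.3  -0.1  49.9] Fx' 0.36 Fz 2.95
cmd -89.70 False t55.6 P [-91.1  -0.3  49.9] Fx' -3.87 Fz 4.89
cmd -90.90 False t55.9 P [-91.1  -0.3  49.9] Fx' -1.16 Fz 1.43
open t56.28 pos [0.5183 0.0536 0.0501] P [-90.7  -0.4  50.1] F [ 0.55 -0.67 -0.91] Tq [ 0.006  0.013 -0.058] g0.499
away t58.65 pos [ 0.3729 -0.0737  0.2197] P [-199.9 -159.9  219.7] F [-0.5   0.65 -0.45] Tq [-0.007 -0.01   0.025] g0.501
```

View pics/finside.png

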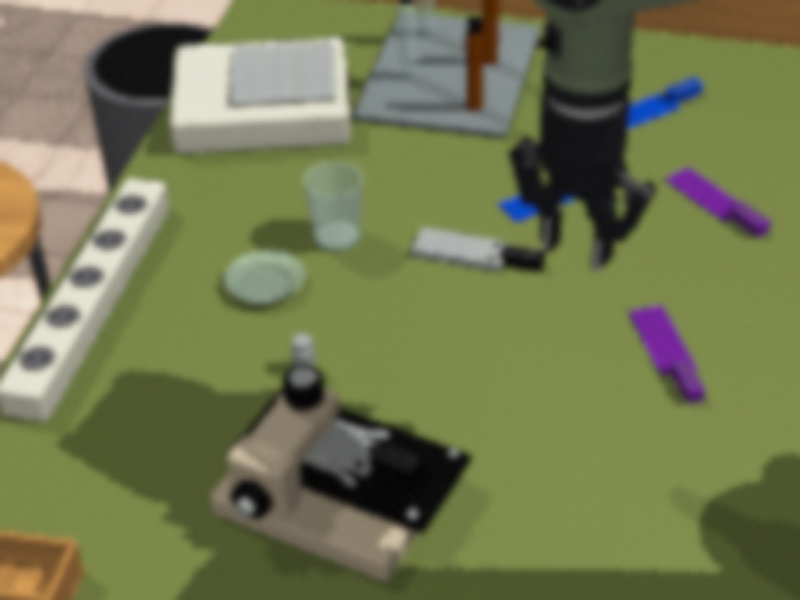

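View pics/chk2.png

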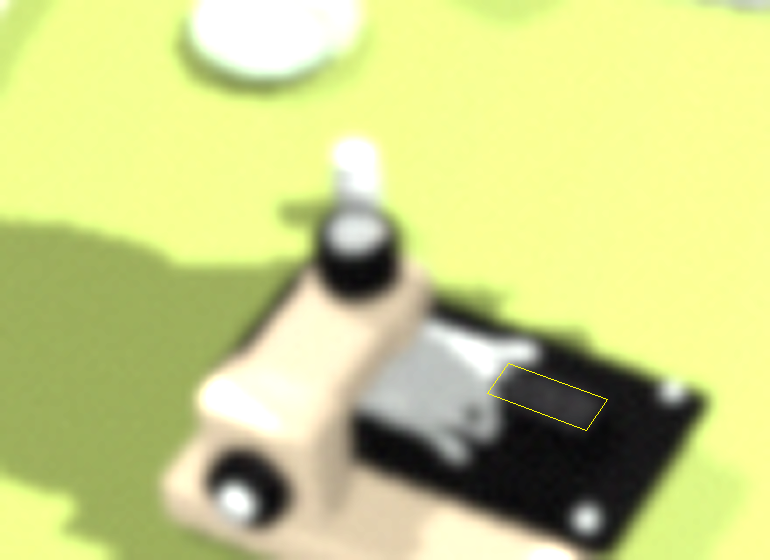

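The gauge is home and flat in the channel, with its handle at the same place in the picture (about (228,236)) as right after insertion. The robot is clear and the other things are unmoved.

```bash
python3 -c "
from h import *
arm.close_job(); st()"
```

```text
the job is handed in; nothing more can be done
the job is handed in; nothing more can be done
```

The job is handed in at about 59 s of the 72 s. The thin gauge is home in the channel under a light drag, which I estimate at about 4–6 N on the blade. No verdict is reported, so nothing below is confirmed by the judge.

**What I did**
- **Choosing the gauge:** I took the left steel gauge. Its blade top measured about 3 mm in depth, against about 11 mm for the other.
- **Insertion:** I slid it along the channel until it hit the stop bar. One false stop near the channel entry cleared after I raised the gauge 0.8 mm. I then let go.
- **Setting the knob:** I turned it clockwise about 2.5 rad. The effort at joint 6 began to rise near 2.1 rad. I backed off about 0.1 rad, tested the drag, and added nominally 0.1 rad.

**Last checks**
- **Drag:** the final tug was about 6 N, but the gripper was pressing down about 3–5 N, so this reading runs a little high.
- **Disagreement:** before the last turn, the first tugs (about 4.3 N of drag) pointed to 3–4 N on the blade, while the angle since touch pointed to about 7 N. With the final turn added, that becomes roughly 5–9 N. All of these lie inside 2–12 N and well below 25 N.
- **Position:** the tugs slid the gauge 1–2.5 mm out, and I pushed it back each time. After the last push it ended within about 0.5 mm of the stop. The last side picture shows it flat in the channel.
- **Other things:** the thick gauge, objective, dish and beaker look unmoved in that picture. I did not check the stain bottle and forceps at the end, but the arm never went near them.

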